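# Slide a glazed tile onto the photo plinth

### The arm

A 6-joint arm with a two-finger parallel gripper is mounted at the origin on the work surface. World frame = base frame: x ahead of the robot, y to its left, z up, the work surface at z = 0. Lengths are in m, angles in rad, forces in N, time in s.
With the tool pointing down it reaches from about 0.3 to 0.775 m from the base axis. Payload 14.6 kg.
Tool frame: the origin (TCP) lies midway between the tips of the shut fingers; the grasp point (between the pads) lies 19 mm behind it (ctrl.pinch_z is the z of the grasp point in the tool frame, in m); z points along the fingers, y is the line along which they close (so a half turn about z gives the same grasp; the last joint's range is limited). The gripper opens to 94 mm and grips with 3 to 60 N. Pads are 16 mm wide; open, the fingers measure 119 mm over their backs; the gripper's body (75 mm by 177 mm) begins 78 mm behind the grasp point.
Start: joints at [1.209, 0.3, 1.521, -0, 1.321, -0.067], TCP at [0.16, 0.526, 0.205] pointing down, gripper open.
Joint ranges: [-3.03, 3.03], [-0.79, 2.21], [0.23, 2.52], [-1.04, 4.18], [0, 3.07], [-2.55, 2.55]. Speed limits (rad/s): [2.22, 2.22, 2.57, 3.14, 3.14, 3.14].

### API

Orientations are given as [roll, pitch, yaw] about the fixed x, y, z axes, in that order (R = Rz(yaw) Ry(pitch) Rx(roll)).
In Python, from station import ctrl, camera, ticket gives the robot as it stands. The module is installed in compiled form; this text tells all that it offers.
- The arm moves only by the shell command python3 -m inch 'ROWS' [FORCE]. ROWS is text: rows parted by semicolons, each of 7 numbers parted by spaces: the opening, from -1 (shut) to 1 (fully open), then the shift along the tool's x, y, z in units of 0.03 m (1.0 is 0.03 m), then the turn, a rotation vector about the tool's x, y, z in units of 10 degrees (1.0 is 10 degrees). In form: grip dx dy dz rx ry rz; .... A call has 1 to 10 rows; each row shifts and turns the commanded pose from where the row before left it, along the tool's axes as they then stand; what a row does not reach is not made up. A row lasts 1/8 s, in which the tool goes at most 62.5 mm and 10.7 degrees, less where a joint would pass 70% of its speed; a pose out of reach is approached as far as the arm can. A call with a number of a shift or a turn outside -1 to 1 is refused whole. A call with a gripper value outside its range is refused whole. The fingers move at their own pace and stop on an object; FORCE is the grip in N (left out, the last holds). Time passes only in rows, so rows that do not move let the fingers close. It gives the time, the measured TCP pose, the force, the opening and the grip force at its end, in the units of the state.
- ctrl.get_obs(): the state, without advancing time (a new reading comes with each control period).
- camera(name): name is "side" or "top" or "wrist"; returns a dict with "img" (400x640x3 uint8, blue, green, red), "range_z" (400x640 float32, m along the optical axis (not along the pixel's ray), 0 where there is no reading), "intrinsics" (3x3 intrinsics, pixels), "view" (4x4, takes a point from world to camera coordinates). Camera axes: x right, y down, z forward; pixel columns grow to the right and rows downward; lengths in m; the calibration is good to about 2 mm. The wrist camera is an equidistant fisheye: a pixel r from the principal point sees the ray r / f radians off the axis. A picture is of the moment at which its call begins.
- ticket.hand_in(): hands the job in; it is judged then, once.
The state is a dict: "time_s": time; "qpos": joint angles; "joint_vel": joint speeds; "tau": joint torques, N m; "ee_pos": TCP position; "eef_rot": TCP orientation; "force": force on the tool from outside, world axes, zero at the start; "moment": the same for the moment, N m; "grip_width": finger opening in m; "grip_force": force on a finger pad.
Only numpy, scipy, OpenCV 4.12 (cv2) and the standard library are available. Lean on these libraries where they do the work, as an engineer would, in place of code of your own. Each camera call takes 0.05 s, during which the arm holds its last target. There are 200 camera calls.

### The job

Take the brass weight off the glazed tile and stand it in the grey tray; only then slide the fragile tile, without ever lifting or tipping it, off the plywood board and across the gap onto the narrow blue-topped plinth. Leave it resting on the plinth alone, square to it and centred to within a centimetre both ways so that it overhangs evenly on both sides, and leave the glass jar, the amber bottle and the brush pot standing where they are.

Things in the scene. Friction and masses are not known exactly. Their poses are not given: they have to be found in the camera images.
- tile: Terracotta tile with a blue and white glazed top, 105 (its x) x 120 (its y) x 24 mm thick, about 0.55 kg, too wide to grip; lies flat on the board. Origin: centre of its underside, z up.
- weight: Brass conservation weight, about 0.5 kg, standing on the tile: a disc of diameter 60 mm, 28 mm high, with an upright round grip of diameter 26 mm from 28 to 60 mm above its underside and a knob of diameter 34 mm from 62 to 70 mm. Origin: centre of its underside, z up.
- tray: Grey open tray with felt floor, fixed, 120 x 120 mm outside, walls 5 mm thick and 18 mm high, floor 5 mm above the table. Origin: centre of its underside on the table.
- board: Plywood transfer board on two battens, fixed, 140 (its x) x 190 (its y) mm, its flat top 70 mm above the table, no rim. Origin: on the table under its centre.
- plinth: Narrow photo plinth, fixed; flat blue top 120 (its x) x 60 mm (its y), 68 mm above the table (2 mm below the board's top); foot 140 x 60 x 10 mm. Stands off the board's +y or -y end across a gap of 40 to 46 mm, turned up to 0.1 rad from the board. The tile's x ends parallel to the plinth's x (either way round), its 120 mm length across the 60 mm. Origin: on the table under its centre.
- jar: Bystander: closed glass jar with steel cap, diameter 68 mm, 115 mm high, off the board's other end. Origin: centre of its underside.
- bottle: Bystander: amber bottle with black cap, diameter 46 mm, 105 mm high, beyond the board's far (+x) side. Origin: centre of its underside.
- pot: Bystander: white ceramic pot with brushes, diameter 76 mm, pot 85 mm high, brushes up to 175 mm. Origin: centre of its underside.
There are look-alikes about, which are no part of the job. Leave any green look-alike of the tray alone.

How it is judged:
On the way:
1. the weight stands released in the tray while the tile still rests on the board (x of weight in the frame of tray between -0.05 and 0.05 m and y of weight in the frame of tray between -0.05 and 0.05 m and z of weight in the frame of tray below 0.012 m and angle between weight's own z axis and vertical below 0.1 rad and contact force between the fingers and weight below 0.1 N and contact force between tile and board above 1 N and contact force between tile and plinth below 0.1 N), for 0.2 s.
At the end, for the whole second after the job is handed in: The weight stands upright and released in the tray; the tile lies flat and still on the plinth alone (not touching the board), its centre within 10 mm of the plinth's both across and along its top, square to it within 0.14 rad (8 degrees) (x of weight in the frame of tray between -0.05 and 0.05 m and y of weight in the frame of tray between -0.05 and 0.05 m and z of weight in the frame of tray below 0.012 m and angle between weight's own z axis and vertical below 0.1 rad and contact force between the fingers and weight below 0.1 N and y of tile in the frame of plinth between -0.01 and 0.01 m and x of tile in the frame of plinth between -0.01 and 0.01 m and angle between the x axis of tile and the x axis of plinth, either way round below 0.14 rad and z of tile in the frame of plinth between 0.063 and 0.072 m and angle between tile's own z axis and vertical below 0.05 rad and contact force between tile and plinth above 1 N and contact force between tile and board below 0.1 N and linear speed of each of tile, weight below 0.02 m/s).
It fails at once if the tile is lifted clear of the board and plinth (height (world z) of tile above 0.085 m).
It fails at once if the tile tips or falls (angle between tile's own z axis and vertical above 0.2 rad or height (world z) of tile below 0.05 m).
It fails at once if the glass jar is shoved more than 20 mm or knocked over (distance of jar from where it was at the start of the episode above 0.02 m or angle between jar's own z axis and vertical above 0.35 rad).
It fails at once if the amber bottle is shoved more than 20 mm or knocked over (distance of bottle from where it was at the start of the episode above 0.02 m or angle between bottle's own z axis and vertical above 0.35 rad).
It fails at once if the brush pot is shoved more than 20 mm or knocked over (distance of pot from where it was at the start of the episode above 0.02 m or angle between pot's own z axis and vertical above 0.35 rad).
It also fails if it takes over 72 s, if anything falls off the work surface, if the arm or the gripper's body presses on something with over 40 N, if the wrist force passes 120 N, or if a joint passes its speed limit or range.

## Working session

There is one attempt and no reset: what is moved stays moved. The work goes in short steps, Python scripts to look and compute and a shell command to move; the robot and the scene stay as the last step left them, time stands still between calls to the robot, and variables do not carry over. Pictures are saved under pics/ and viewed, at most 10 in all, crops included, and the job is handed in when it is done.

```bash
mkdir -p pics; python3 - <<'E'
from station import ctrl,camera
import cv2,numpy as np
o=ctrl.get_obs();print({k:np.round(v,3) for k,v in o.items()},ctrl.pinch_z)
for n in("top","side"):
    c=camera(n);cv2.imwrite(f"pics/{n}0.png",c["img"]);np.savez(f"{n}0.npz",**c);print(n,c["intrinsics"],c["view"].round(3))
E
```

```text
{'time_s': np.float64(0.0), 'qpos': array([ 1.209,  0.301,  1.522,  0.   ,  1.321, -0.067]), 'joint_vel': array([-0.   , -0.   , -0.   , -0.   , -0.   ,  0.001]), 'tau': array([ 2.0000e-03, -5.3180e+01, -3.5274e+01,  7.1000e-02,  2.4000e-02,
       -0.0000e+00]), 'ee_pos': array([0.16 , 0.526, 0.205]), 'eef_rot': array([-3.14 , -0.   ,  2.847]), 'force': array([ 0.781, -0.453,  0.204]), 'moment': array([-0.035,  0.03 , -0.021]), 'grip_force': np.float64(0.0), 'grip_width': np.float64(0.094)} -0.0188
top [[427.38599168   0.         320.65779042]
 [  0.         427.38599168 199.85685186]
 [  0.           0.           1.        ]] [[ 0.008 -1.    -0.017 -0.084]
 [-0.989 -0.005 -0.149  0.521]
 [ 0.149  0.018 -0.989  1.272]
 [ 0.     0.     0.     1.   ]]
side [[372.70257265   0.         322.81718773]
 [  0.         372.70257265 202.30570111]
 [  0.           0.           1.        ]] [[ 0.897 -0.441 -0.022 -0.478]
 [-0.305 -0.582 -0.754  0.151]
 [ 0.319  0.683 -0.656  0.933]
 [ 0.     0.     0.     1.   ]]
```

View pics/top0.png

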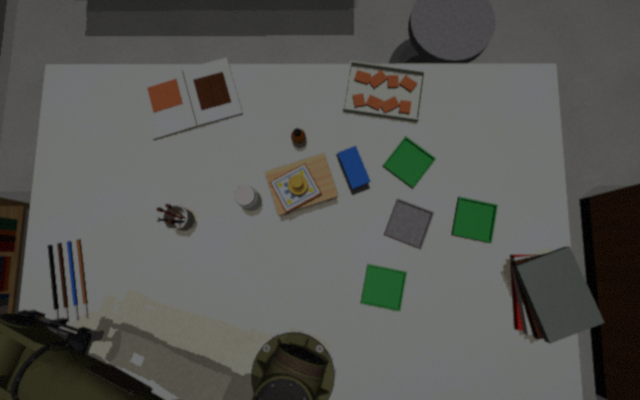

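View pics/side0.png

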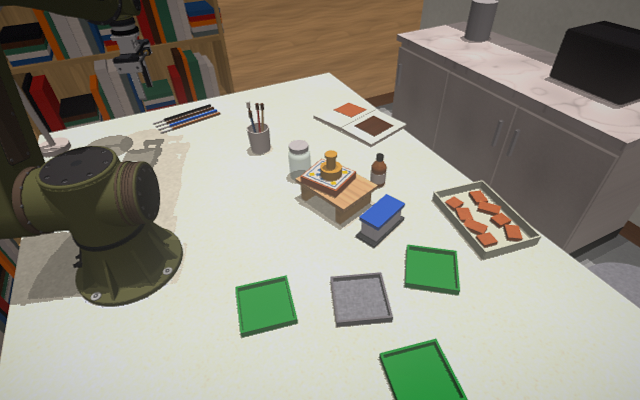

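The top view shows the tile with weight at (297,186), board (302,185), blue plinth (353,168), jar (247,197), bottle (299,137), pot (178,216) and grey tray (408,223). The side view confirms this layout, with the plinth off the board's -y end.

```bash
cat > h.py <<'E'
import cv2,numpy as np
def cast(c,p,z):
    K,V=c["intrinsics"],c["view"];p=np.atleast_2d(p).astype(float)
    d=np.c_[(p-K[[0,1],[2,2]])/K[[0,1],[0,1]],np.ones(len(p))]@V[:3,:3]
    o=-V[:3,:3].T@V[:3,3]
    return (o+d*((z-o[2])/d[:,2])[:,None])[:,:2]
def wcast(c,p,z):   # fisheye wrist camera
    K,V=c["intrinsics"],c["view"];p=np.atleast_2d(p).astype(float)
    q=(p-K[[0,1],[2,2]])/K[[0,1],[0,1]];r=np.linalg.norm(q,axis=1)+1e-9
    d=np.c_[q*(np.sin(r)/r)[:,None],np.cos(r)]@V[:3,:3]
    o=-V[:3,:3].T@V[:3,3]
    return (o+d*((z-o[2])/d[:,2])[:,None])[:,:2]
def cloud(c):
    K,V=c["intrinsics"],c["view"];v,u=np.indices(c["range_z"].shape);z=c["range_z"]
    P=np.stack([(u-K[0,2])/K[0,0]*z,(v-K[1,2])/K[1,1]*z,z],-1)
    return (P-V[:3,3])@V[:3,:3]
def rect(xy):
    (cx,cy),(w,h),a=cv2.minAreaRect(np.float32(xy)*1000)
    return np.round([cx,cy,w,h],1),round(a,1)
def blob(m,near):
    n,l,s,ce=cv2.connectedComponentsWithStats(m.astype(np.uint8))
    i=1+np.argmin([np.hypot(*(ce[k]-near)) if s[k,4]>25 else 1e9 for k in range(1,n)])
    return np.argwhere(l==i)[:,::-1],ce[i]
E
python3 - <<'E'
import cv2,numpy as np
from h import *
c=dict(np.load("top0.npz"));P=cloud(c);hsv=cv2.cvtColor(c["img"],cv2.COLOR_BGR2HSV);H,S,Vv=[hsv[...,i].astype(int) for i in range(3)]
for u,v in[(353,168),(325,180),(312,180),(299,184),(408,223),(247,193),(299,132),(181,214)]: print((u,v),hsv[v,u],P[v,u].round(3))
p,_=blob((abs(H-112)<12)&(S>150)&(Vv>60)&(np.abs(P[...,2]-.068)<.012),(353,168));print("plinth",rect(cast(c,p,.068)),len(p))
p,_=blob((abs(P[...,2]-.068)<.012),(353,168));print("plinth depth",rect(cast(c,p,.068)),len(p))
p,_=blob((abs(P[...,2]-.070)<.035)&(S>60)&(H<30),(315,185));print("board",rect(cast(c,p,.070)),len(p))
p,_=blob((P[...,2]>.083)&(P[...,2]<.3),(299,186));print("tile",rect(cast(c,p,.094)),len(p))
p,_=blob((P[...,2]>.125)&(P[...,2]<.2),(299,184));print("weight",rect(cast(c,p,.15)),len(p))
p,_=blob((S<40)&(Vv<130)&(Vv>50),(408,223));print("tray",rect(cast(c,p,.012)),len(p))
for n,q,z in(("jar",(247,193),.115),("bottle",(299,132),.105),("pot",(181,214),.085)):
    p,_=blob((P[...,2]>z-.02)&(P[...,2]<.3),q);print(n,rect(cast(c,p,z)),len(p))
E
```

```text
(353, 168) [109 194 109] [ 0.615 -0.179  0.069]
(325, 180) [ 19 102 113] [ 0.577 -0.094  0.073]
(312, 180) [150   7 108] [ 0.573 -0.056  0.091]
(299, 184) [ 24 162 112] [ 0.547 -0.023  0.166]
(408, 223) [165   7  77] [ 0.455 -0.352  0.01 ]
(247, 193) [ 20   7 113] [0.529 0.131 0.116]
(299, 132) [ 8 73 14] [ 0.715 -0.016  0.108]
(181, 214) [14 48 58] [0.474 0.341 0.055]
plinth (array([ 617.6, -179.3,  116.2,   57.8]), 21.8) 717
plinth depth (array([ 620.2, -179.8,  121.3,   61. ]), 21.8) 789
board (array([544.8, -40.2,  14.1,  33.5]), 14.5) 28
tile (array([551.2,  -6.5, 106.8, 119.9]), 29.0) 1442
weight (array([554.5, -19.3,  51.9,  40.4]), 78.8) 160
tray (array([ 567.8,  -65.9, 2128.8, 1276.3]), 89.8) 208137
jar (array([524.2, 139.1,  58.7,  59. ]), 46.6) 346
bottle (array([717.5,  -9.7,  24.4,  20.8]), 18.6) 53
pot (array([464.6, 358.6, 101.6,  74.6]), 81.1) 383
```

```bash
python3 - <<'E'
import cv2,numpy as np
from h import *
c=dict(np.load("top0.npz"));P=cloud(c);hsv=cv2.cvtColor(c["img"],cv2.COLOR_BGR2HSV);H,S,Vv=[hsv[...,i].astype(int) for i in range(3)]
print(hsv[210:240:4,380:440:6,2]);
p,_=blob((Vv<97)&(Vv>40)&(S<60)&(P[...,0]>.2)&(P[...,2]<.04),(408,223));print("tray",rect(cast(c,p,.012)),len(p))
p,_=blob((H>10)&(H<28)&(S>70)&(abs(P[...,2]-.07)<.011),(322,180));print("board",rect(cast(c,p,.07)),len(p))
p,ce=blob((P[...,2]>.155)&(P[...,2]<.2),(299,184));print("knob",rect(cast(c,p,.164)),len(p),P[p[:,1],p[:,0]].mean(0))
E
```

```text
[[114 113  87  78  77  78  78  60  84 113]
 [114 114  72  75  77  75  78  75  72 109]
 [116 115  74  75  74  75  76  76  69 116]
 [116 113  78  77  75  76  75  75  59 115]
 [115  86  78  75  75  76  76  77  78 115]
 [114  71  73  72  74  73  75  76 104 115]
 [117  70  75  78  75  75  76  73 114 115]
 [116 115  83  71  75  76  70  60 114 114]]
tray (array([ 453.6, -352.4,  123.5,  126. ]), 69.0) 1619
board (array([565.6, -22. , 137.7, 186.9]), 18.8) 1310
knob (array([555.8, -14.2,  32.2,  31.7]), 45.2) 118 [ 0.55538774 -0.01485867  0.16508718]
```

```bash
cat > go.py <<'E'
import sys,numpy as np
from station import ctrl
from scipy.spatial.transform import Rotation as R
x,y,z,yaw=map(float,sys.argv[1:5]);o=ctrl.get_obs()
r=R.from_euler("xyz",o["eef_rot"]);d=r.inv().apply(np.array([x,y,z])-o["ee_pos"])
yn=np.degrees(o["eef_rot"][2]);t=(yn-yaw+180)%360-180
r2=R.from_euler("xyz",[np.pi,0,np.radians(yaw)]);d2=r2.inv().apply(np.array([x,y,z])-o["ee_pos"])
print("t",round(float(o["time_s"]),2),"pos",o["ee_pos"].round(4),"yaw",yn.round(2),"F",o["force"].round(1),"w",round(float(o["grip_width"]),3))
print("shift units now:",(d/.03).round(2),"after turn:",(d2/.03).round(2),"turn units rz:",round(t/10,2))
E
python3 go.py .556 -.0145 .205 112
```

```text
t 0.1 pos [0.1597 0.5261 0.2049] yaw 163.11 F [-0.5  0.4  0.6] w 0.094
shift units now: [-1.787e+01 -1.340e+01  1.000e-02] after turn: [-21.65   5.5   -0.  ] turn units rz: 5.11
```

```bash
r='1 -0.89 -0.67 0 0 0 0'; python3 -m inch '1 -0.89 -0.67 0 0 0 0;1 -0.89 -0.67 0 0 0 0;1 -0.89 -0.67 0 0 0 0;1 -0.89 -0.67 0 0 0 0;1 -0.89 -0.67 0 0 0 0;1 -0.89 -0.67 0 0 0 0;1 -0.89 -0.67 0 0 0 0;1 -0.89 -0.67 0 0 0 0;1 -0.89 -0.67 0 0 0 0;1 -0.89 -0.67 0 0 0 0'
python3 -m inch '1 -0.89 -0.67 0 0 0 0.85;1 -0.78 -0.79 0 0 0 0.85;1 -0.65 -0.9 0 0 0 0.85;1 -0.52 -0.98 0 0 0 0.85;1 -0.37 -1 0 0 0 0.85;1 -0.22 -1 0 0 0 0.85'
python3 go.py .556 -.0145 .205 112
```

```text
time_s: 1.35
ee_pos: [0.3573, 0.2554, 0.2053]
eef_rot: [-3.141, -0.0, 2.847]
force: [0.6, -0.2, 0.7]
grip_width: 0.0938
grip_force: 0.0
time_s: 2.1
ee_pos: [0.341, 0.0829, 0.2052]
eef_rot: [-3.141, -0.0, 1.951]
force: [-0.1, -0.5, 0.6]
grip_width: 0.0942
grip_force: 0.0
t 2.1 pos [0.341  0.0829 0.2052] yaw 111.79 F [-0.1 -0.5  0.6] w 0.094
shift units now: [-5.68  5.45  0.  ] after turn: [-5.7   5.43  0.01] turn units rz: -0.02
```

```bash
python3 -m inch '1 -0.81 0.78 0 0 0 0;1 -0.81 0.78 0 0 0 0;1 -0.81 0.78 0 0 0 0;1 -0.81 0.78 0 0 0 0;1 -0.81 0.78 0 0 0 0;1 -0.81 0.78 0 0 0 0;1 -0.82 0.77 0 0 0 0;1 0 0 0 0 0 0'
python3 - <<'E'
import cv2,numpy as np
from h import *
from station import ctrl,camera
c=camera("wrist");cv2.imwrite("pics/w1.png",c["img"]);np.savez("w1.npz",**c)
print(c["intrinsics"],c["view"].round(3))
E
python3 go.py .556 -.0145 .126 111.8
```

```text
time_s: 3.1
ee_pos: [0.558, -0.0132, 0.2044]
eef_rot: [-3.14, -0.001, 1.956]
force: [-0.9, -0.6, -0.2]
grip_width: 0.0939
grip_force: 0.0
[[309.70691629   0.         316.62560549]
 [  0.         309.70691629 201.59487954]
 [  0.           0.           1.        ]] [[ 0.927  0.374 -0.001 -0.511]
 [ 0.362 -0.897  0.254 -0.239]
 [ 0.094 -0.236 -0.967  0.334]
 [ 0.     0.     0.     1.   ]]
t 3.15 pos [ 0.5571 -0.0126  0.2046] yaw 112.07 F [-0.5  0.3  0.7] w 0.094
shift units now: [-0.05 -0.06  2.62] after turn: [-0.04 -0.06  2.62] turn units rz: 0.03
```

View pics/w1.png

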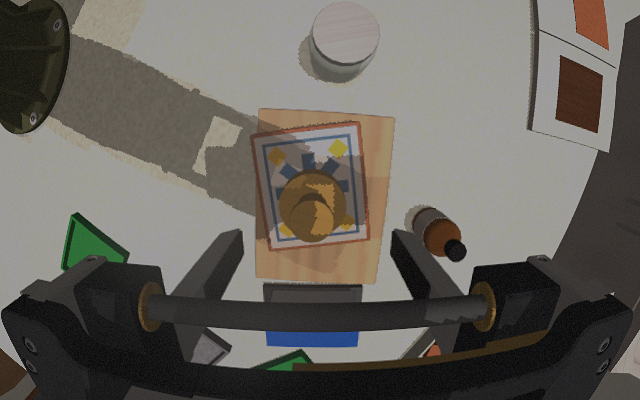

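The wrist view shows the weight on the tile at (315,205) between the fingers (220,270) and (410,270), with the jar at (345,40) and the plinth at (312,335). I'll grasp now.

```bash
python3 -m inch '1 -0.05 -0.06 0.6 0 0 0;1 0 0 0.7 0 0 0;1 0 0 0.7 0 0 0;1 0 0 0.6 0 0 0;1 0 0 0 0 0 0;-1 0 0 0 0 0 0;-1 0 0 0 0 0 0;-1 0 0 0 0 0 0;-1 0 0 0 0 0 0;-1 0 0 0 0 0 0' 25
python3 -m inch '-1 0 0 0 0 0 0;-1 0 0 0 0 0 0;-1 0 0 -0.2 0 0 0;-1 0 0 -0.5 0 0 0;-1 0 0 -0.8 0 0 0;-1 0 0 -0.8 0 0 0;-1 0 0 0 0 0 0'
python3 go.py .454 -.3525 .195 111.8
```

```text
time_s: 4.4
ee_pos: [0.5562, -0.0145, 0.1275]
eef_rot: [3.141, 0.0, 1.957]
force: [-0.4, 0.1, -0.3]
grip_width: 0.0475
grip_force: 0.0
time_s: 5.28
ee_pos: [0.5569, -0.0145, 0.1985]
eef_rot: [3.138, 0.002, 1.957]
force: [-0.1, 0.4, -6.2]
grip_width: 0.0322
grip_force: 25.0
t 5.28 pos [ 0.5569 -0.0145  0.1985] yaw 112.12 F [-0.1  0.4 -6.2] w 0.032
shift units now: [-9.15 -7.42  0.11] after turn: [-9.19 -7.37  0.12] turn units rz: 0.03
```

```bash
python3 -m inch '-1 0 0 0 0 0 0;-1 0 0 0 0 0 0' ; python3 - <<'E'
import cv2,numpy as np
from station import camera
a=camera("wrist")["img"][100:400,140:500];b=camera("side")["img"][100:250,240:420]
cv2.imwrite("pics/g1.png",np.hstack([a,cv2.resize(b,(360,300))]))
E
```

```text
time_s: 5.52
ee_pos: [0.5558, -0.0144, 0.1954]
eef_rot: [-3.14, -0.001, 1.957]
force: [0.0, 0.4, -6.8]
grip_width: 0.0324
grip_force: 25.0
```

View pics/g1.png

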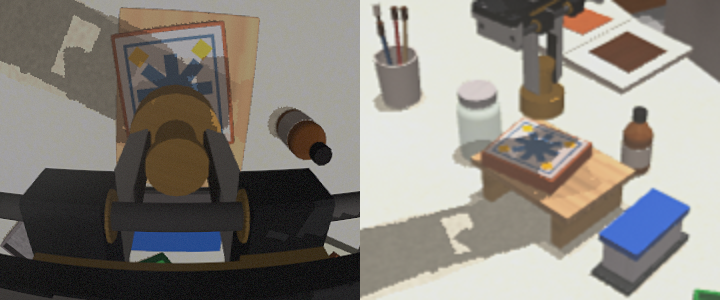

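The weight is held upright between the fingers (left panel 175,165) and is clear of the tile. Now carrying it to the grey tray.

```bash
python3 -m inch '-1 -0.35 -0.28 0 0 0 0;-1 -0.8 -0.64 0 0 0 0;-1 -1 -0.8 0 0 0 0;-1 -1 -0.8 0 0 0 0;-1 -1 -0.8 0 0 0 0;-1 -1 -0.8 0 0 0 0;-1 -1 -0.8 0 0 0 0;-1 -1 -0.8 0 0 0 0;-1 -1 -0.8 0 0 0 0;-1 -0.7 -0.6 0 0 0 0'
python3 -m inch '-1 -0.3 -0.25 0 0 0 0;-1 0 0 0 0 0 0;-1 0 0 0.8 0 0 0;-1 0 0 1 0 0 0;-1 0 0 1 0 0 0;-1 0 0 1 0 0 0;-1 0 0 0.6 0 0 0;-1 0 0 0.3 0 0 0;-1 0 0 0 0 0 0;-1 0 0 0 0 0 0'
python3 go.py .454 -.3525 .0395 111.8
```

```text
time_s: 6.88
ee_pos: [0.4569, -0.3429, 0.1963]
eef_rot: [-3.141, 0.0, 1.956]
force: [0.3, -0.2, -5.3]
grip_width: 0.0328
grip_force: 25.0
time_s: 8.12
ee_pos: [0.4551, -0.3524, 0.0565]
eef_rot: [3.141, 0.001, 1.957]
force: [0.9, -0.7, -5.1]
grip_width: 0.0325
grip_force: 25.0
t 8.12 pos [ 0.4551 -0.3524  0.0565] yaw 112.11 F [ 0.9 -0.7 -5.1] w 0.033
shift units now: [ 0.01 -0.04  0.57] after turn: [ 0.01 -0.04  0.57] turn units rz: 0.03
```

```bash
python3 -m inch '-1 0 0 0.2 0 0 0;-1 0 0 0.2 0 0 0;-1 0 0 0 0 0 0'; python3 -m inch '-1 0 0 0.06 0 0 0;-1 0 0 0.06 0 0 0;-1 0 0 0 0 0 0'; python3 -m inch '-1 0 0 0.05 0 0 0;-1 0 0 0 0 0 0;-1 0 0 0 0 0 0'|grep -E 'pos|force'
```

```text
time_s: 8.5
ee_pos: [0.4544, -0.3518, 0.0428]
eef_rot: [-3.141, -0.001, 1.957]
force: [-0.2, -0.3, -6.1]
grip_width: 0.0324
grip_force: 25.0
time_s: 8.88
ee_pos: [0.4546, -0.352, 0.0397]
eef_rot: [-3.141, -0.0, 1.957]
force: [-0.0, -0.1, -5.5]
grip_width: 0.0326
grip_force: 25.0
ee_pos: [0.4547, -0.3521, 0.0385]
force: [-0.0, -0.1, -3.1]
grip_force: 25.0
```

```bash
python3 -m inch '-1 0 0 0.02 0 0 0;1 0 0 0 0 0 0;1 0 0 0 0 0 0;1 0 0 0 0 0 0;1 0 0 0 0 0 0;1 0 0 0 0 0 0;1 0 0 0 0 0 0;1 0 0 -0.5 0 0 0;1 0 0 -1 0 0 0;1 0 0 -1 0 0 0'
python3 -m inch '1 0 0 -1 0 0 0;1 0 0 -1 0 0 0;1 0 0 -0.5 0 0 0;1 0 0 0 0 0 0'
python3 - <<'E'
import cv2,numpy as np
from h import *
from station import camera
c=camera("top");np.savez("top1.npz",**c)
P=cloud(c);hsv=cv2.cvtColor(c["img"],cv2.COLOR_BGR2HSV);H,S,Vv=[hsv[...,i].astype(int) for i in range(3)]
p,_=blob((P[...,2]>.083)&(P[...,2]<.115)&(P[...,0]>.4),(299,186));print("tile",rect(cast(c,p,.094)),len(p))
s=camera("side")["img"];w=camera("wrist")["img"]
cv2.imwrite("pics/g2.png",np.hstack([s[220:360,300:440],cv2.resize(w,(224,140))]))
E
python3 go.py .454 -.3525 .2 111.8
```

```text
time_s: 10.5
ee_pos: [0.4547, -0.3521, 0.1147]
eef_rot: [3.141, 0.001, 1.957]
force: [-1.2, -0.2, -0.0]
grip_width: 0.094
grip_force: 0.0
time_s: 11.0
ee_pos: [0.4548, -0.3522, 0.1886]
eef_rot: [3.141, 0.001, 1.957]
force: [0.7, -0.1, 0.0]
grip_width: 0.0942
grip_force: 0.0
tile (array([551. ,  -6.5, 107. , 119.8]), 29.1) 1440
t 11.15 pos [ 0.4543 -0.3517  0.1866] yaw 112.11 F [-0.1  0.6  0.6] w 0.094
shift units now: [-0.02 -0.02 -0.45] after turn: [-0.02 -0.02 -0.45] turn units rz: 0.03
```

View pics/g2.png

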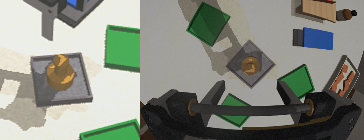

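The side view shows the weight upright in the grey tray (58,75), and the wrist view agrees. Next I bring the fingers behind the tile.

```bash
python3 -m inch '0.28 0 0 -0.4 0 0 -0.35;0.28 0 0 0 0 0 -0.35'; python3 go.py .508 .071 .2 119.1
```

```text
time_s: 11.4
ee_pos: [0.4546, -0.352, 0.1994]
eef_rot: [-3.141, -0.0, 2.081]
force: [0.4, -0.4, 0.1]
grip_width: 0.0775
grip_force: 0.0
t 11.4 pos [ 0.4546 -0.352   0.1994] yaw 119.22 F [ 0.4 -0.4  0.1] w 0.078
shift units now: [11.44  8.44 -0.02] after turn: [11.45  8.41 -0.02] turn units rz: 0.01
```

```bash
python3 -m inch '0.28 0.6 0.44 0 0 0 0;0.28 1 0.74 0 0 0 0;0.28 1 0.74 0 0 0 0;0.28 1 0.74 0 0 0 0;0.28 1 0.74 0 0 0 0;0.28 1 0.74 0 0 0 0;0.28 1 0.74 0 0 0 0;0.28 1 0.74 0 0 0 0;0.28 1 0.74 0 0 0 0;0.28 1 0.74 0 0 0 0' >/dev/null
python3 -m inch '0.28 1 0.74 0 0 0 0;0.28 0.84 0.6 0 0 0 0;0.28 0 0 0 0 0 0' >/dev/null
python3 - <<'E'
import cv2,numpy as np
from h import *
from station import camera
c=camera("wrist");np.savez("w2.npz",**c);cv2.imwrite("pics/w2.png",c["img"])
E
python3 go.py .508 .071 .078 119.1
```

```text
t 13.07 pos [0.5082 0.072  0.1991] yaw 119.17 F [-0.3 -0.3  0.4] w 0.06
shift units now: [-0.03 -0.02  4.04] after turn: [-0.03 -0.02  4.04] turn units rz: 0.01
```

View pics/w2.png

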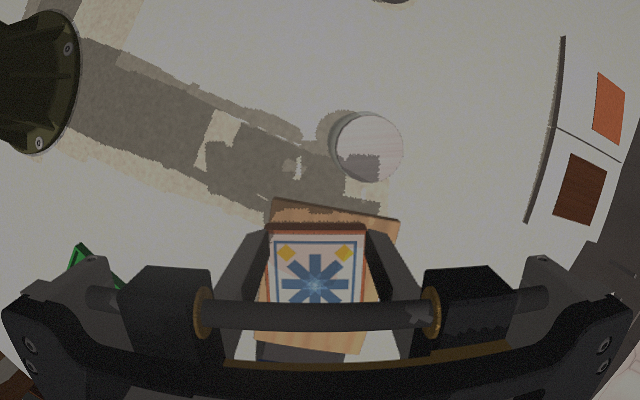

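The wrist view shows the jar (368,145) clear behind the tool, and the tile (315,270) ahead of the fingers with square orientation. Lowering behind it.

```bash
python3 -m inch '0.28 0 0 0.6 0 0 0;0.28 0 0 0.9 0 0 0;0.28 0 0 0.9 0 0 0;0.28 0 0 0.8 0 0 0;0.28 0 0 0.5 0 0 0;0.28 0 0 0.3 0 0 0;0.28 0 0 0 0 0 0;0.28 0 0 0 0 0 0'
python3 go.py .522 .046 .078 119.1
```

```text
time_s: 14.08
ee_pos: [0.5093, 0.071, 0.0804]
eef_rot: [3.141, 0.0, 2.079]
force: [0.6, 0.3, -0.2]
grip_width: 0.06
grip_force: 0.0
t 14.07 pos [0.5093 0.071  0.0804] yaw 119.1 F [ 0.6  0.3 -0.2] w 0.06
shift units now: [-0.93 -0.03  0.08] after turn: [-0.93 -0.03  0.08] turn units rz: 0.0
```

```bash
python3 -m inch '0.28 -0.2 0 0.08 0 0 0;0.28 -0.2 0 0 0 0 0;0.28 -0.15 0 0 0 0 0;0.28 -0.1 0 0 0 0 0;0.28 -0.1 0 0 0 0 0;0.28 -0.15 0 0 0 0 0.15;0.28 -0.15 0 0 0 0 0.15;0.28 -0.15 0 0 0 0 0.15;0.28 -0.15 0 0 0 0 0.15;0.28 -0.15 0 0 0 0 0.13'
cat > m.py <<'E'
import cv2,numpy as np
from h import *
from station import camera,ctrl
c=camera("top");P=cloud(c)
hsv=cv2.cvtColor(c["img"],cv2.COLOR_BGR2HSV)
m=(P[...,2]>.083)&(P[...,2]<.112)&(P[...,0]>.4)
p,_=blob(m,(310,186));r,a=rect(cast(c,p,.094));print("tile",r,a,len(p))
pl=np.array([619,-179.5]);t=np.radians(21.8);d=r[:2]-pl
print("in plinth frame x,y mm:",(d@[np.cos(t),np.sin(t)]).round(1),(d@[-np.sin(t),np.cos(t)]).round(1))
e=ctrl.get_obs();d=e["ee_pos"][:2]*1000-pl;print("tool in plinth:",(d@[np.cos(t),np.sin(t)]).round(1),(d@[-np.sin(t),np.cos(t)]).round(1),"yaw",np.degrees(e["eef_rot"][2]).round(1),"z",e["ee_pos"][2].round(4),"F",e["force"].round(1),"t",e["time_s"])
im=c["img"].copy();cv2.polylines(im,[cv2.convexHull(p.astype(np.int32))],1,(0,0,255),1)
cv2.imwrite("pics/m.png",cv2.resize(im[110:250,230:420],None,fx=3,fy=3))
E
python3 m.py
```

```text
time_s: 15.32
ee_pos: [0.53, 0.0311, 0.0774]
eef_rot: [3.141, -0.0, 1.95]
force: [-0.7, 4.5, 1.2]
grip_width: 0.0602
grip_force: 2.5
tile [559.9 -45.  107.3  98.4] 21.1 1024
in plinth frame x,y mm: -4.9 146.8
tool in plinth: -4.5 228.2 yaw 111.7 z 0.0774 F [1.  2.3 0.4] t 15.375
```

View pics/m.png

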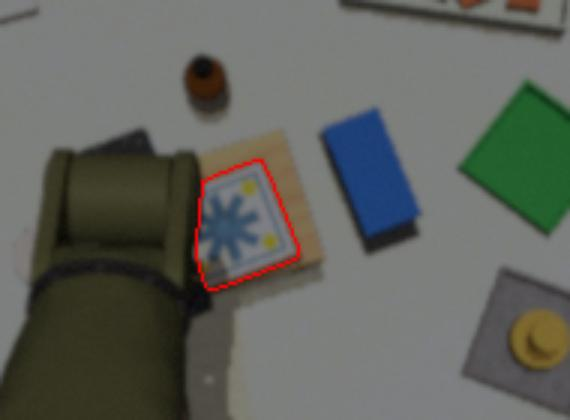

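The arm hides the tile's rear in this view, but its front edge and both sides are visible at (203–300, 160–290). The tile is about 5 mm off in the plinth's x and now parallel to it, so I push on with a slight lateral bias.

```bash
python3 -m inch '0.28 -0.15 0.01 0 0 0 0;0.28 -0.2 0.01 0 0 0 0;0.28 -0.2 0.01 0 0 0 0;0.28 -0.2 0.01 0 0 0 0;0.28 -0.2 0.01 0 0 0 0;0.28 -0.2 0.01 0 0 0 0;0.28 -0.2 0.01 0 0 0 0;0.28 -0.2 0.01 0 0 0 0;0.28 -0.2 0.01 0 0 0 0;0.28 -0.15 0.01 0 0 0 0' | tail -4
cat >> m.py <<'E'
q=cast(c,p,.094)*1000-pl;X=q@[np.cos(t),np.sin(t)];Y=q@[-np.sin(t),np.cos(t)]
f=Y.min();print("front edge y",f.round(1),"=> centre y",(f+60).round(1))
b=(Y>f+8)&(Y<f+45);print("x centre",((X[b].min()+X[b].max())/2).round(1),"width",np.ptp(X[b]).round(1))
E
python3 m.py
```

```text
eef_rot: [-3.141, -0.001, 1.951]
force: [-3.3, 6.1, 2.5]
grip_width: 0.0601
grip_force: 3.4
tile [584.4 -99.3 107.3  91.7] 21.4 901
in plinth frame x,y mm: -2.3 87.3
tool in plinth: -1.7 171.4 yaw 111.8 z 0.0774 F [-1.3  3.1  2.7] t 16.675
front edge y 41.4 => centre y 101.4
x centre -2.2 width 106.8
```

```bash
python3 -m inch '0.28 -0.15 0.01 0 0 0 0;0.28 -0.2 0.01 0 0 0 0;0.28 -0.2 0.01 0 0 0 0;0.28 -0.2 0.01 0 0 0 0;0.28 -0.2 0.01 0 0 0 0;0.28 -0.2 0.01 0 0 0 0;0.28 -0.2 0.01 0 0 0 0;0.28 -0.2 0.01 0 0 0 0;0.28 -0.2 0.01 0 0 0 0;0.28 -0.15 0 0 0 0 0' | tail -4
python3 m.py
```

```text
eef_rot: [-3.142, -0.001, 1.951]
force: [-3.0, 6.4, 4.7]
grip_width: 0.0603
grip_force: 3.8
tile [ 608.7 -151.9  106.3   89.4] 21.8 768
in plinth frame x,y mm: 0.7 29.5
tool in plinth: 1.1 114.5 yaw 111.8 z 0.0776 F [-2.1  4.3  4.1] t 17.975
front edge y -15.3 => centre y 44.7
x centre 0.8 width 106.0
```

```bash
python3 -m inch '0.28 -0.15 0 0 0 0 0;0.28 -0.2 0 0 0 0 0;0.28 -0.2 0 0 0 0 0;0.28 -0.2 0 0 0 0 0;0.28 -0.2 0 0 0 0 0;0.28 -0.15 0 0 0 0 0;0.28 -0.1 0 0 0 0 0;0.28 0 0 0 0 0 0' | tail -4
python3 m.py
```

```text
eef_rot: [3.141, 0.001, 1.951]
force: [0.5, 0.1, -0.1]
grip_width: 0.06
grip_force: 0.0
tile [ 622.8 -188.2  106.1   84.8] 21.8 680
in plinth frame x,y mm: 0.3 -9.5
tool in plinth: 1.2 78.3 yaw 111.8 z 0.0776 F [-0.8 -0.5  0.7] t 19.025
front edge y -51.9 => centre y 8.1
x centre 0.5 width 105.7
```

```bash
python3 -m inch '0.28 -0.06 0 0 0 0 0;0.28 -0.06 0 0 0 0 0;0.28 -0.06 0 0 0 0 0;0.28 -0.05 0 0 0 0 0;0.28 -0.04 0 0 0 0 0;0.28 0 0 0 0 0 0;0.28 0 0 0 0 0 0' | tail -4
python3 m.py
```

```text
eef_rot: [3.141, -0.0, 1.952]
force: [-1.5, 4.3, 2.1]
grip_width: 0.0599
grip_force: 2.6
tile [717.3 -10.1  32.4  21. ] 18.6 59
in plinth frame x,y mm: 154.2 120.8
tool in plinth: 1.3 71.0 yaw 111.8 z 0.0776 F [-1.6  4.4  2.2] t 19.95
front edge y 110.0 => centre y 170.0
x centre 156.8 width 27.3
```

```bash
python3 -m inch '0.28 0.2 0 0 0 0 0;0.28 0.4 0 0 0 0 0;0.28 0.4 0 -0.3 0 0 0;0.28 0 0 -0.8 0 0 0;0.28 0 0 -1 0 0 0;0.28 0 0 -1 0 0 0;0.28 0.5 -1 -0.5 0 0 0;0.28 0.5 -1 0 0 0 0;0.28 0.5 -1 0 0 0 0;0.28 0.5 -1 0 0 0 0' >/dev/null
python3 -m inch '0.28 0.5 -1 0 0 0 0;0.28 0.5 -1 0 0 0 0;0.28 0.5 -1 0 0 0 0;0.28 0 0 0 0 0 0'|tail -5
sed -i 's/(310,186)/(353,168)/;s/cast(c,p,.094)/cast(c,p,.092)/g' m.py; python3 m.py
```

```text
ee_pos: [0.3475, -0.0657, 0.1861]
eef_rot: [3.14, 0.001, 1.951]
force: [0.3, 0.1, -0.4]
grip_width: 0.0601
grip_force: 0.0
tile [ 619.2 -178.3  106.7  120.9] 22.0 1416
in plinth frame x,y mm: 0.6 1.0
tool in plinth: -208.9 205.8 yaw 111.8 z 0.1862 F [0.3 0.6 0.2] t 21.75
front edge y -59.3 => centre y 0.7
x centre 0.6 width 106.5
```

View pics/m.png

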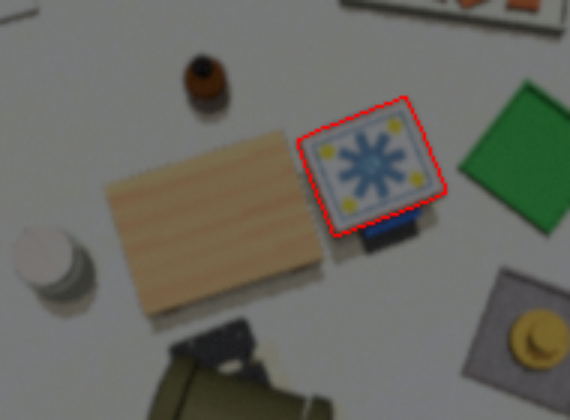

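The tile (370,165) sits on the plinth, clear of the board and centred within about 1 mm. The weight (540,340) stands in the tray, and the jar and bottle are undisturbed.

```bash
python3 -c "
from station import ticket
print(ticket.hand_in())"
```

```text
the job is handed in; nothing more can be done
None
```

I stood the weight in the grey tray, then slid the tile onto the plinth, where it measured about 1 mm off centre and square; the jar, bottle and pot were not touched, and the job is handed in (no verdict was returned).

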